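Shut the blast gate, line up the quarter-turn stud and hold the access panel home

TASK

Close up the emptied dust box: first slide the orange-tabbed blast gate fully shut over the hose inlet so no dust blows out, then turn the black wing of the quarter-turn stud until it lines up with the red marks, so that its cross pin can drop through the keeper slot. Then press the grey access panel fully home on its foam seal and finish while still holding it pressed there with the stud left in line, not locked: I will drive the two corner screws while you hold, and lock the stud last. Leave the screwdriver, the cork block and the pencil where they lie.

Things in the scene. Friction and masses are not known exactly. Their poses are not given: they have to be found in the camera images.
- dust_box: Plywood dust box, fixed on the bench: 270 (its x) x 420 (y) x 85 mm high. Origin: centre of its underside; x points to its far long side, y left, z up. 'Box' coordinates below are in this frame, mm. Hose inlet with blast gate on its right half (collar 71 wide at x 50, y -114, rim z 117), access panel on its left half; two started screws stand at x -98, y 15 and 175 (heads 9 wide, top z 124).
- gate (a joint): Slide of the blast gate's steel blade along the box's x, in m: 0 = fully shut (hard stop, blade covers the inlet), 0.07 = fully open, pulled out to the near side. It is shut by moving its tab along the box's +x, against about 2.5 N of friction, and stays where it is left. Starts 0.03 to 0.068.
- gate_grip (a point): Point in the gate's upright orange tab, 12 mm below its top edge. The tab is 10 mm thick (box x), 46 wide (box y), its top at box z 130; it stands on the blade, z 92. With the gate shut the point is at box x -29, y -114, z 117; it moves with the gate. Beyond the tab (+x) come 22 mm of low blade, the gate's frame (top z 97), and the collar 38 mm from the tab.
- stud (a joint): Angle of the quarter-turn stud, rad, anticlockwise seen from above, -0.5 to 3.64. At 0 and at 3.14 the wing and the cross pin under the panel lie along the box's x, in line with the red marks and the keeper's slot, and the pin can pass (within about 0.2 rad). Starts between 0.65 and 2.5. Stays where it is left (friction 0.04 N m, no detent).
- wing_grip (a point): Point on the stud's axis, 11 mm below the top of its black wing: a bar 44 mm long, 11 thick, 31 high above its round steel base (41 wide, 3 thick) on the panel, white line along its top. The point's x lies along the wing, z up. With the panel home it is at box x -95, y 95, z 120; with the panel up, 12 mm higher. Nothing else stands within 60 mm of it.
- panel_hinge (a joint): Angle of the access panel about its far edge, rad: 0 = home (hard stop), about 0.06 = at rest, lifted by the foam seal (12 mm at the stud). About 7 N downwards at the stud press it home; it springs up again when let go. With the stud out of line the pin lands on the keeper and stops the panel at about 0.045.
- panel: The access panel with its stud: grey board 237 (box x) x 200 (box y) x 9 mm, top at box z 97 when home. Origin on the pivot at its far edge, box x 115, y 95, z 88; near edge at box x -130. Press it on the wing, or on the board close to the wing.
- screwdriver: Screwdriver with orange wooden handle, 224 mm long, lying loose on the bench left of the box: leave alone. Origin: middle of its underside.
- cork_block: Cork sanding block, 62 x 106 x 34 mm, lying loose on the bench right of the box: leave alone. Origin: centre of its underside.
- carpenter_pencil: Orange carpenter's pencil, 162 x 8 x 8 mm, lying loose on the bench right of the box: leave alone. Origin: middle of its underside.

How it is judged (in metres and radians):
On the way, in this order (a step that is already met when the one before it is completed fails the run):
1. the blast gate is shut to within 3 mm (value of joint gate below 0.003 m), for 0.1 s.
2. the stud is turned in line with the red marks, within 0.2 rad, while the panel is still up (value of joint panel_hinge above 0.025 rad and (value of joint stud between -0.2 and 0.2 rad or value of joint stud between 2.94 and 3.34 rad)), for 0.1 s.
3. the panel is pressed home by the fingers (value of joint panel_hinge below 0.008 rad and contact force between the fingers and panel above 3 N), for 0.3 s.
At the end, for the whole second after the job is handed in: The fingers still press the panel or its stud with more than 3 N, the panel is home (within 0.008 rad, under 2 mm at the stud), the stud is in line with the red marks within 0.25 rad, and the gate is shut within 3 mm (all of step 3 and value of joint gate below 0.003 m and (value of joint stud between -0.25 and 0.25 rad or value of joint stud between 2.89 and 3.39 rad)); the arm keeps its last pose, push and grip.
It fails at once if the screwdriver, the cork block or the pencil is moved by more than 3 cm (distance of any of screwdriver, cork_block, carpenter_pencil from where it was at the start of the episode above 0.03 m).
It also fails if it takes over 45 s, if anything falls off the work surface, if the arm or the gripper's body presses on something with over 40 N, if the wrist force passes 120 N, or if a joint passes its speed limit or range.

ROBOT

A 6-joint arm with a two-finger parallel gripper is mounted at the origin on a cart in front of the work surface, level with it; the furniture and walls round the work are solid. World frame = base frame: x ahead of the robot, y to its left, z up, the work surface at z = 0. Lengths are in mm, angles in degrees, forces in N, time in s.
With the tool pointing down it reaches from about 300 to 850 mm from the base axis. Payload 4.2 kg.
Tool frame: the origin (TCP) lies on the centre line of the jaws, within the pads' length; the fingertips stand 11 mm ahead of it and the grasp point (between the pads) lies 8 mm behind it; z points along the fingers, y is the line along which they close (so a half turn about z gives the same grasp; the last joint's range is limited). The gripper opens to 91 mm and grips with 3 to 60 N. Pads are 32 mm wide; open, the fingers measure 118 mm over their backs; the gripper's body (76 mm by 178 mm) begins 60 mm behind the grasp point.
Start: joints at [-67.781, 18.312, 89.639, -0, 72.044, -1.146], TCP at [228.044, -527.862, 224.976] pointing down, gripper open.
Joint ranges: [-177.97, 177.97], [-48.28, 115.42], [12.27, 149.76], [-77.06, 257.06], [2.81, 150.46], [-146.56, 146.56]. Speed limits (degrees/s): [147.25, 147.25, 180, 180, 180, 180].

INTERFACE

Orientations are given as [roll, pitch, yaw] about the fixed x, y, z axes, in that order (R = Rz(yaw) Ry(pitch) Rx(roll)).
In Python, from workcell import env, grab_frame, camera_model, models gives the robot as it stands.
- The arm moves only by the shell command python3 -m crank 'ROWS' [FORCE]. ROWS is text: rows parted by semicolons, each of 7 numbers parted by spaces: the closure, from -1 (fully open) to 1 (shut), so that 0 is half open, then the shift along the tool's x, y, z in mm, then the turn, a rotation vector about the tool's x, y, z in degrees. A call has 1 to 10 rows; each row shifts and turns the commanded pose from where the row before left it, along the tool's axes as they then stand; what a row does not reach is not made up. A row lasts 1/8 s, in which the tool goes at most 62.5 mm and 10.7 degrees, less where a joint would pass 70% of its speed; a pose out of reach is approached as far as the arm can. A call is refused whole if a number of a shift passes 62.5 or a number of a turn 10.7, either way. A call with a gripper value outside its range is refused whole. The fingers move at their own pace and stop on an object; FORCE is the grip in N (left out, the last holds). Time passes only in rows, so rows that do not move let the fingers close. It gives the time, the measured TCP pose, the force, the opening and the grip force at its end, in the units of the state.
- env.state(): the state, without advancing time (a new reading comes with each control period).
- grab_frame(name): name is "scene" or "top" or "wrist"; returns the picture (480x640x3 uint8, blue, green, red); there is no depth.
- camera_model(name): a dict with "K" (3x3 intrinsics, pixels), "k1" (the pictures are not rectified: a ray, as slopes to the right and down, at radius r is drawn at 1 + k1 r^2 times it, then the intrinsics apply), "R" (3x3) and "t" (3): a world point X has camera coordinates R X + t; the wrist camera has in their place "mount" (4x4, takes a point from camera to tool coordinates, whose origin is the TCP and whose axes are the flange's). Camera axes: x right, y down, z forward; pixel columns grow to the right and rows downward; lengths in mm; the calibration is good to about 2 mm. A picture is of the moment at which its call begins: read the wrist's pose just before it. camera_model takes no time and is no camera call.
- env.job_done(): hands the job in; it is judged then, once.
Trained networks look in the newest picture that a camera, given by its name, has taken for a name from the list of things; names that differ only in an ending like _2 or _b are one class to them, and where a whole thing is asked for, a point or a joint stands for the part that bears it (a point fixed in the world has none). Each returns a list of dicts, best first, with "p" (0 to 1); they miss things now and then, are a little off and sometimes report something else, mostly with a low value. They report only what shows in the picture. A call takes as long as a camera call.
- models.search_frame(name, camera): "point" ([x, y, z] in mm, in world coordinates, good to about 4 mm: the middle of the surface that is visible of it).
The state is a dict: "time_s": time; "qpos": joint angles; "qvel": joint speeds; "effort": joint torques, N m; "ee_pos": TCP position; "ee_rot": TCP orientation; "force": force on the tool from outside, world axes, zero at the start; "torque": the same for the moment, N m; "gripper_width": finger opening in mm; "gripper_force": force on a finger pad.
Only numpy, scipy, OpenCV 4.12 (cv2) and the standard library are available. Lean on these libraries where they do the work, as an engineer would, in place of code of your own. Each camera call takes 0.05 s, during which the arm holds its last target. There are 200 camera calls.

## Working session

There is one attempt and no reset: what is moved stays moved. The work goes in short steps, Python scripts to look and compute and a shell command to move; the robot and the scene stay as the last step left them, time stands still between calls to the robot, and variables do not carry over. Pictures are saved under pics/ and viewed, at most 10 in all, crops included, and the job is handed in when it is done.

```bash
ls; mkdir -p pics; python3 - <<'E'
from workcell import env, grab_frame, camera_model, models
import cv2,numpy as np
for c in ("top","scene"):
    im=grab_frame(c); cv2.imwrite(f"pics/{c}0.png",im)
    for n in ("gate_grip","wing_grip","panel","dust_box","screwdriver","cork_block","carpenter_pencil"):
        r=models.search_frame(n,c)
        print(c,n,[(np.round(d["point"]).tolist(),round(d["p"],2)) for d in r[:2]])
s=env.state();print(s)
E
```

```text
pics
top gate_grip [([522.0, -126.0, 86.0], 0.59)]
top wing_grip [([474.0, 81.0, 141.0], 0.63)]
top panel [([553.0, 81.0, 106.0], 0.67)]
top dust_box [([562.0, -9.0, 98.0], 0.77)]
top screwdriver [([436.0, 370.0, 25.0], 0.59)]
top cork_block [([550.0, -390.0, 38.0], 0.84)]
top carpenter_pencil [([450.0, -423.0, 5.0], 0.79)]
scene gate_grip [([509.0, -120.0, 92.0], 0.56)]
scene wing_grip [([472.0, 93.0, 130.0], 0.68)]
scene panel [([549.0, 96.0, 103.0], 0.74)]
scene dust_box [([529.0, 103.0, 82.0], 0.58)]
scene screwdriver [([432.0, 383.0, 22.0], 0.81)]
scene cork_block [([542.0, -394.0, 33.0], 0.52), ([473.0, 88.0, 126.0], 0.26)]
scene carpenter_pencil [([455.0, -411.0, 6.0], 0.52)]
{'time_s': 0.8, 'qpos': array([-6.77813041e+01,  1.83075299e+01,  8.96381771e+01, -1.44470468e-03,
        7.20453772e+01, -1.14461197e+00]), 'qvel': array([ 0.02643841,  0.09012216, -0.05118387,  0.01382937, -0.03983504,
       -0.05037053]), 'effort': array([-1.89406957e-03, -4.12303519e+01, -2.32222313e+01,  7.26167159e-02,
        3.74363770e-02,  2.13334749e-05]), 'ee_pos': array([ 228.0306096 , -527.8599847 ,  225.02536057]), 'ee_rot': array([1.79991113e+02, 1.55224556e-03, 2.33637530e+01]), 'force': array([ 0.12467416,  0.47146615, -0.58188297]), 'torque': array([-0.03462758,  0.04059097,  0.04715363]), 'gripper_force': 0.0, 'gripper_width': 91.36260544768892}
```

View pics/top0.png

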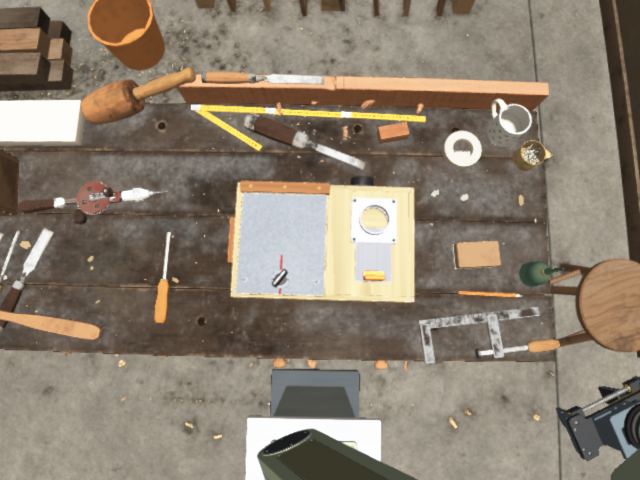

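View pics/scene0.png

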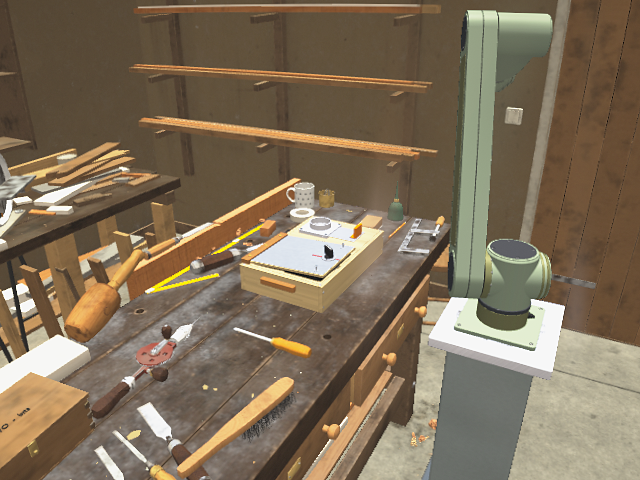

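The top view shows the box at px (232–414, 182–302), the orange tab at (374,275), and the wing at (280,278) tilted off the red marks. The pencil, cork and screwdriver are well clear of the box.

```bash
cat > h.py <<'E'
from workcell import env, grab_frame, camera_model, models
import cv2,numpy as np
from scipy.spatial.transform import Rotation as Ro
def cam(n,s=None):
    m=camera_model(n)
    if "R" in m: return m,np.array(m["R"]),np.array(m["t"])
    s=s or env.state()
    T=np.eye(4);T[:3,:3]=Ro.from_euler("xyz",s["ee_rot"],degrees=True).as_matrix();T[:3,3]=s["ee_pos"]
    W=np.linalg.inv(T@np.array(m["mount"]));return m,W[:3,:3],W[:3,3]
def back(n,uv,z,s=None):
    m,R,t=cam(n,s);K=np.array(m["K"]);k=m["k1"]
    p=cv2.undistortPoints(np.array([[uv]],float),K,np.array([k,0,0,0,0.]))[0,0]
    d=R.T@[p[0],p[1],1];c=-R.T@t
    return c+d*(z-c[2])/d[2]
def proj(n,X,s=None):
    m,R,t=cam(n,s);p=R@np.array(X,float)+t;a=p[:2]/p[2];a=a*(1+m["k1"]*(a@a));K=np.array(m["K"])
    return K[:2,:2]@a+K[:2,2]
E
python3 - <<'E'
from h import *
im=cv2.imread("pics/top0.png")
cv2.imwrite("pics/top0c.png",cv2.resize(im[175:310,225:425],(800,540),interpolation=cv2.INTER_CUBIC))
for uv,z in [((232,299),85),((414,302),85),((414,188),85),((374,275),130),((374,220),117),((280,278),143)]: print(uv,back("top",uv,z).round(1))
E
```

```text
(232, 299) [427.2 191.3  85. ]
(414, 302) [ 428.2 -222.6   85. ]
(414, 188) [ 696.2 -226.9   85. ]
(374, 275) [ 484.3 -125.7  130. ]
(374, 220) [ 609.9 -127.5  117. ]
(280, 278) [472.9  78.6 143. ]
```

View pics/top0c.png

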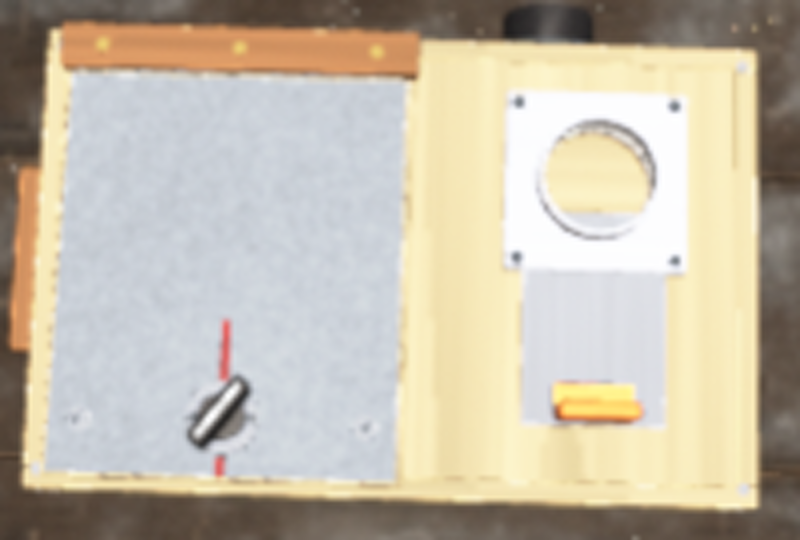

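The crop shows the wing running from (195,440) to (243,382), so the stud sits about 40° short of π. The red line runs from (220,475) to (227,320), and the tab top is at about (600,411).

```bash
python3 - <<'E'
from h import *
b=lambda cx,cy,z: back("top",(225+cx/4-.4,175+cy/4-.4),z)
P={k:b(*v) for k,v in dict(nl=(25,487,85),nr=(757,507,85),fr=(757,50,85),w1=(195,440,143),w2=(243,382,143),g=(600,411,130),g1=(560,408,130),g2=(642,411,130),rim=(600,178,117),m1=(220,475,100),m2=(227,320,106)).items()}
for k,v in P.items(): print(k,v.round(1))
a=lambda v:np.degrees(np.arctan2(v[1],v[0]))
print("yaw near",a(P["nl"]-P["nr"])-90,"right",a(P["fr"]-P["nr"]),"wing",a(P["w2"]-P["w1"]),"mark",a(P["m2"]-P["m1"]))
# box pose fit
B=np.array([[-135,210],[-135,-210],[135,-210],[50,-114]],float);W=np.array([P[k][:2] for k in("nl","nr","fr","rim")])
H=(B-B.mean(0)).T@(W-W.mean(0));th=np.arctan2(H[0,1]-H[1,0],H[0,0]+H[1,1]);R=np.array([[np.cos(th),-np.sin(th)],[np.sin(th),np.cos(th)]]);t=W.mean(0)-R@B.mean(0)
print(np.degrees(th),t,(B@R.T+t-W).round(1))
print("wing pred",R@[-95,95]+t,(P["w1"]+P["w2"])/2,"gate shut",R@[-29,-114]+t,"gate now box",R.T@(P["g"][:2]-t))
E
```

```text
nl [433.1 194.2  85. ]
nr [ 429.7 -222.3   85. ]
fr [ 698.4 -226.6   85. ]
w1 [458.4  92.5 143. ]
w2 [490.2  67.6 143. ]
g [ 479.2 -127.   130. ]
g1 [ 480.4 -105.1  130. ]
g2 [ 479.6 -150.   130. ]
rim [ 612.  -128.8  117. ]
m1 [441.7  82.1 100. ]
m2 [528.5  80.4 106. ]
yaw near -0.47232952315101784 right -0.9113156999261525 wing -38.05999582187252 mark -1.0926364450436072
-0.5653764366354148 [565.35214968 -15.07802055] [[-0.7  2. ]
 [-1.4 -1.5]
 [-0.1  0.2]
 [ 2.2 -0.7]]
wing pred [471.29418919  80.85476878] [474.28562967  80.05323915 143.        ] gate shut [ 535.22866425 -128.78631235] gate now box [ -85.06702822 -112.77006929]
```

```bash
python3 -m crank '1 0 0 0 0 0 -9.4;1 0 0 0 0 0 -9.4;1 0 0 0 0 0 -9.4;1 0 0 0 0 0 -9.4;1 0 0 0 0 0 -9.4;1 0 0 0 0 0 -9.4;1 0 0 0 0 0 -9.4;1 0 0 0 0 0 0' 40
```

```text
time_s: 1.8
ee_pos: [228.0, -527.8, 225.0]
ee_rot: [180.0, 0.0, 89.1]
force: [0.7, -0.2, 0.3]
gripper_width: 13.8
gripper_force: 0.0
```

```bash
python3 -m crank '1 57 29 0 0 0 0;1 57 29 0 0 0 0;1 57 29 0 0 0 0;1 57 29 0 0 0 0;1 57 29 0 0 0 0;1 57 29 0 0 0 0;1 57 29 0 0 0 0;1 0 0 0 0 0 0;1 0 0 0 0 0 0'; python3 - <<'E'
from h import *
im=grab_frame("wrist");cv2.imwrite("pics/w1.png",im)
print(models.search_frame("gate_grip","wrist")[:2])
grab_frame("top");print(models.search_frame("gate_grip","top")[:2]);print(env.state()["ee_pos"],env.state()["ee_rot"])
E
```

```text
time_s: 2.92
ee_pos: [431.9, -141.0, 225.0]
ee_rot: [-180.0, 0.0, 89.1]
force: [-0.3, -0.1, 0.1]
gripper_width: 0.3
gripper_force: 0.0
[{'point': [519.3, -121.2, 91.0], 'p': 0.69}]
[{'point': [522.4, -114.4, 92.2], 'p': 0.63}]
[ 431.54854992 -142.15409504  224.95645101] [-1.79995805e+02  1.66653670e-02  8.89852339e+01]
```

View pics/w1.png

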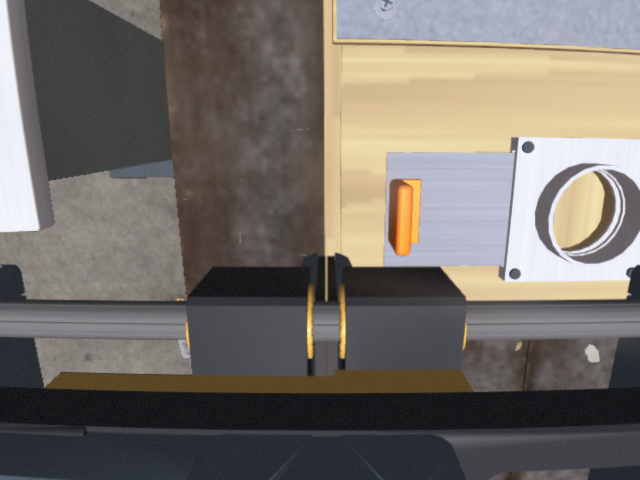

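The wrist view shows the orange tab at about (404,218), the collar at (590,208), and the gripper shut and upright at the near edge.

```bash
python3 - <<'E'
from h import *
for uv,z in [((404,218),130),((404,182),130),((404,254),130),((592,208),117),((418,210),110)]: print(back("wrist",uv,z).round(1))
E
```

```text
[ 479.7 -126.2  130. ]
[ 479.1 -104.   130. ]
[ 480.3 -149.4  130. ]
[ 607.9 -124.   117. ]
[ 492.6 -125.   110. ]
```

```bash
python3 -m crank '1 15 0 40 0 0 0;1 0 0 40 0 0 0;1 0 0 28 0 0 0;1 0 0 0 0 0 0;1 0 15 0 0 0 0;1 0 15 0 0 0 0;1 0 10 0 0 0 0;1 0 10 0 0 0 0;1 0 10 0 0 0 0'
```

```text
time_s: 4.25
ee_pos: [492.6, -126.7, 117.0]
ee_rot: [-180.0, 0.0, 89.2]
force: [-3.1, -0.3, 2.8]
gripper_width: 0.7
gripper_force: 1.7
```

```bash
python3 -m crank '1 0 6 0 0 0 0;1 0 5 0 0 0 0;1 0 4 0 0 0 0;1 0 4 0 0 0 0;1 0 0 0 0 0 0'
```

```text
time_s: 4.88
ee_pos: [512.0, -127.0, 116.9]
ee_rot: [179.9, -0.0, 89.2]
force: [-0.7, 0.5, -0.0]
gripper_width: 0.2
gripper_force: 0.3
```

```bash
python3 -m crank '1 0 2 0 0 0 0;1 0 2 0 0 0 0;1 0 0 0 0 0 0'; python3 -m crank '1 0 2 0 0 0 0;1 0 2 0 0 0 0;1 0 0 0 0 0 0'
```

```text
time_s: 5.25
ee_pos: [515.4, -127.0, 116.9]
ee_rot: [180.0, -0.0, 89.2]
force: [-2.2, -0.2, 0.8]
gripper_width: 0.2
gripper_force: 1.0
time_s: 5.62
ee_pos: [519.6, -127.1, 116.9]
ee_rot: [180.0, -0.0, 89.2]
force: [-1.5, 1.3, 0.4]
gripper_width: 0.5
gripper_force: 0.9
```

```bash
python3 -m crank '1 0 2 0 0 0 0;1 0 2 0 0 0 0;1 0 0 0 0 0 0'; python3 -m crank '1 0 2 0 0 0 0;1 0 2 0 0 0 0;1 0 0 0 0 0 0'; python3 - <<'E'
from h import *
im=grab_frame("wrist");cv2.imwrite("pics/w2.png",im)
E
```

```text
time_s: 6.0
ee_pos: [521.0, -127.0, 116.9]
ee_rot: [-179.7, -0.0, 89.2]
force: [-9.1, -0.6, 6.2]
gripper_width: 0.7
gripper_force: 4.4
time_s: 6.38
ee_pos: [521.0, -127.0, 116.8]
ee_rot: [-179.2, -0.0, 89.2]
force: [-17.6, -0.3, 13.4]
gripper_width: 0.2
gripper_force: 9.3
```

View pics/w2.png

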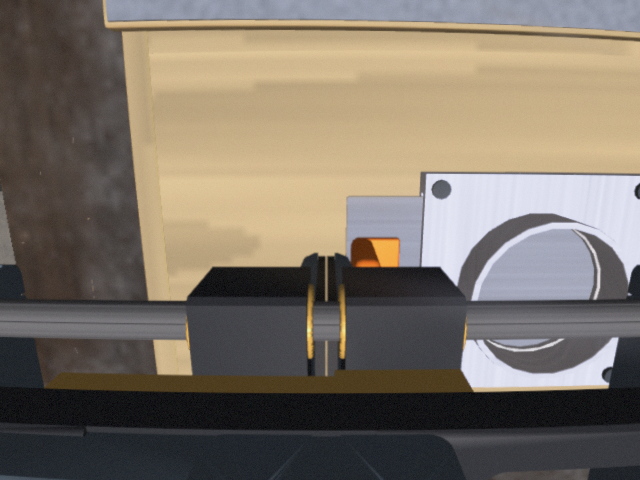

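The gate is on its stop: the blade fills the collar (550,290), the tab is at (375,255) and the force is rising. Next is backing off and going above the wing.

```bash
python3 -m crank '1 0 -15 0 0 0 0;1 0 -15 0 0 0 0;1 0 -10 -40 0 0 0;1 0 -16 -60 0 0 0;0 52 0 0 0 0 0;0 52 0 0 0 0 0;0 52 0 0 0 0 0;0 51 0 0 0 0 0;-0.2 0 0 0 0 0 0;-0.2 0 0 0 0 0 0'; python3 - <<'E'
from h import *
s=env.state();im=grab_frame("wrist");cv2.imwrite("pics/w3.png",im)
print(models.search_frame("wing_grip","wrist")[:2],s["ee_pos"],s["ee_rot"])
grab_frame("top");print(models.search_frame("wing_grip","top")[:2])
E
```

```text
time_s: 7.68
ee_pos: [474.3, 80.2, 216.9]
ee_rot: [180.0, 0.0, 89.2]
force: [0.3, -0.6, -0.0]
gripper_width: 54.0
gripper_force: 0.0
[{'point': [476.7, 85.5, 142.1], 'p': 0.72}, {'point': [549.6, 121.3, 101.4], 'p': 0.29}] [474.33678269  80.20253607 216.90481615] [1.79961433e+02 3.24115255e-02 8.91983352e+01]
[{'point': [617.6, 25.4, 99.6], 'p': 0.56}]
```

View pics/w3.png

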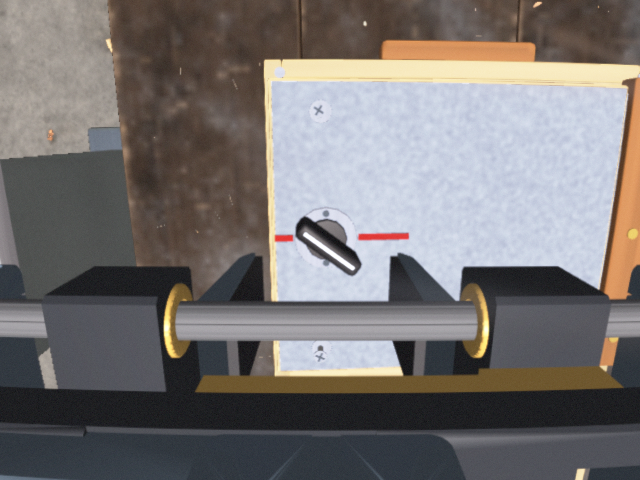

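The white line runs (304,233)–(354,268), the red marks (277,238)–(408,236), and the round base is centred near (326,239).

```bash
python3 - <<'E'
from h import *
a,b=back("wrist",(304,233),143),back("wrist",(354,268),143)
c,d=back("wrist",(277,238),98),back("wrist",(408,236),105)
ang=lambda v:np.degrees(np.arctan2(v[1],v[0]))
print(a,b,(a+b)/2,ang(b-a),"marks",c,d,ang(d-c),"base",back("wrist",(326,239),112))
E
```

```text
[461.64637663  91.81566457 143.        ] [490.20012598  70.35495463 143.        ] [475.92325131  81.0853096  143.        ] -36.92815410117778 marks [440.4676219   78.00255626  98.        ] [528.79252699  79.65382967 105.        ] 1.071045323905135 base [474.04496168  80.2665441  112.        ]
```

```bash
python3 -m crank '-0.2 0 0 0 0 0 -8.87;-0.2 0 0 0 0 0 -8.87;-0.2 0 0 0 0 0 -8.87;-0.2 0 0 0 0 0 -8.87;-0.2 0 0 0 0 0 -8.87;-0.2 0 0 0 0 0 -8.87;-0.2 0 0 40 0 0 0;-0.2 0 0 40 0 0 0;-0.2 0 0 9 0 0 0;-0.2 0 0 0 0 0 0'
```

```text
time_s: 9.12
ee_pos: [474.7, 80.1, 128.3]
ee_rot: [180.0, 0.0, 142.3]
force: [0.4, 0.4, -0.1]
gripper_width: 55.0
gripper_force: 0.0
```

```bash
python3 -m crank '0.5 0 0 0 0 0 0;0.9 0 0 0 0 0 0;1 0 0 0 0 0 0;1 0 0 0 0 0 0;1 0 0 0 0 0 0;1 0 0 0 0 0 0' 30
```

```text
time_s: 9.88
ee_pos: [474.5, 80.9, 127.9]
ee_rot: [180.0, 0.0, 142.4]
force: [1.3, 0.8, 0.6]
gripper_width: 11.0
gripper_force: 29.9
```

```bash
python3 -m crank '1 0 0 0 0 0 -6.1;1 0 0 0 0 0 -6.1;1 0 0 0 0 0 -6.1;1 0 0 0 0 0 -6.1;1 0 0 0 0 0 -6.1;1 0 0 0 0 0 -6.1;1 0 0 0 0 0 0;1 0 0 0 0 0 0'; python3 - <<'E'
from h import *
im=grab_frame("wrist")
t=grab_frame("top");cv2.imwrite("pics/m4.png",np.hstack([cv2.resize(im,(400,300)),cv2.resize(t[175:310,225:425],(400,300))]))
E
```

```text
time_s: 10.88
ee_pos: [474.4, 80.8, 127.9]
ee_rot: [180.0, 0.0, 178.9]
force: [-0.2, 1.0, -0.1]
gripper_width: 10.8
gripper_force: 30.0
```

View pics/m4.png

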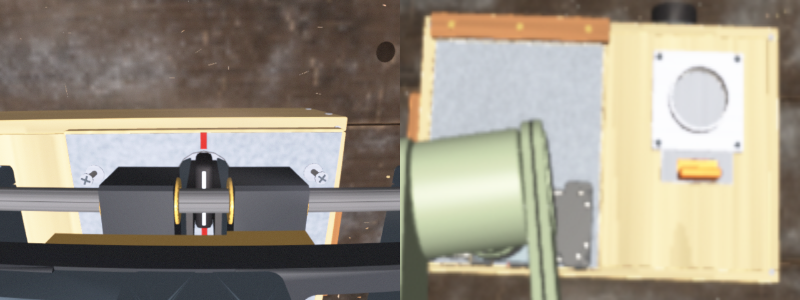

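The wing's white line (204,185) is on the red marks (204,140/230), and the gate tab at (698,168) stays shut. Now pressing.

```bash
python3 -m crank '1 0 0 0 0 0 0;1 0 0 3 0 0 0;1 0 0 3 0 0 0;1 0 0 3 0 0 0;1 0 0 0 0 0 0' 50; python3 -m crank '1 0 0 3 0 0 0;1 0 0 2 0 0 0;1 0 0 0 0 0 0'
```

```text
time_s: 11.6
ee_pos: [473.4, 80.8, 119.6]
ee_rot: [180.0, -0.1, 179.0]
force: [-6.7, 3.2, 10.4]
gripper_width: 10.7
gripper_force: 50.0
time_s: 11.98
ee_pos: [473.1, 80.8, 115.9]
ee_rot: [180.0, -0.1, 179.0]
force: [-9.6, 2.7, 19.4]
gripper_width: 10.6
gripper_force: 50.0
```

```bash
python3 -m crank '1 0 0 2 0 0 0;1 0 0 0 0 0 0;1 0 0 0 0 0 0'; python3 -m crank '1 0 0 1 0 0 0;1 0 0 0 0 0 0;1 0 0 0 0 0 0'; python3 - <<'E'
from h import *
im=grab_frame("wrist");t=grab_frame("scene");cv2.imwrite("pics/m5.png",np.hstack([cv2.resize(im,(400,300)),cv2.resize(t[210:320,230:390],(400,300))]))
E
```

```text
time_s: 12.35
ee_pos: [473.0, 80.8, 115.0]
ee_rot: [180.0, -0.0, 179.0]
force: [-13.2, 2.5, 25.8]
gripper_width: 11.0
gripper_force: 50.0
time_s: 12.72
ee_pos: [473.0, 80.8, 114.5]
ee_rot: [180.0, -0.0, 179.0]
force: [-13.4, 1.7, 31.9]
gripper_width: 10.7
gripper_force: 50.0
```

View pics/m5.png

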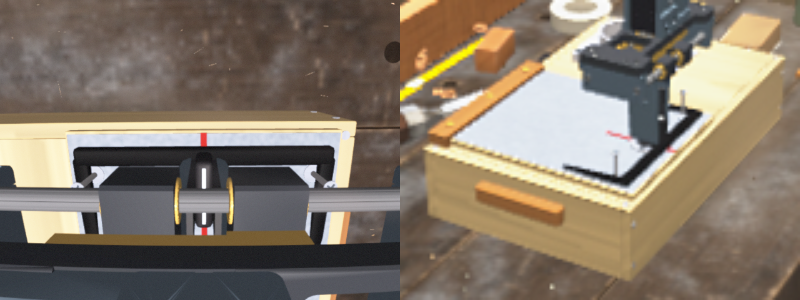

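The wing is still in line at (204,185). The black seal now shows round the panel. The tips are at z ≈ 103 under 32 N, well above the 7 N the foam needs, so the panel is home. Handing in while holding.

```bash
python3 -m crank '1 0 0 0 0 0 0;1 0 0 0 0 0 0;1 0 0 0 0 0 0'; python3 -c "
from workcell import env
print(env.job_done())"
```

```text
time_s: 13.2
ee_pos: [473.0, 80.8, 114.5]
ee_rot: [180.0, -0.0, 179.0]
force: [-13.8, 2.1, 31.1]
gripper_width: 10.6
gripper_force: 50.0
the job is handed in; nothing more can be done
None
```

The gate is shut on its stop, the stud is in line with the red marks and unlocked, and I am holding the panel down with about 31 N; I handed the job in at 13.2 s, and the hand-in gave no verdict.

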